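Press a snap-fit bearing cover home with a seating tool

TASK

One of the two blue pulleys has its orange bearing cover only started in the hub. Take the red-handled seating tool from its sloping cradle, stand it upright on its foot on the green plate and let go, then take it again from above, set its foot centrally and squarely on the raised cover and, keeping it upright and centred, press with the tool (not with the gripper) until the cover clicks fully home. Finally stand the tool back upright on the green plate and let go, gently, never dropping it, and leave the other things where they lie.

Things in the scene. Friction and masses are not known exactly. Their poses are not given: they have to be found in the camera images.
- tool: Loose seating tool, 134 mm long, 0.3 kg. Origin: centre of the foot's flat underside; z runs from foot to handle end. Foot round, 52 mm across, 14 mm thick; neck 22 mm across to z 26; square red handle 28 x 28 mm, z 26 to 128 (faces square to x and y); black button to 134. Mass centre about z 43. Starts in the cradle, z axis raised 35 degrees from level towards the cradle's +x, y level.
- tool_grip (a point): Point on the tool's axis at z 105 mm: a good place to hold the handle from above when it stands. In the cradle the handle is free on both sides and below from z 30 to 105 mm.
- cradle: Fixed yellow cradle on a grey 180 x 90 mm base, origin under the base's centre, z up; x points level from the tool's foot towards its raised handle end. The foot leans on a stop in a shallow open channel; the handle lies between two low cheeks at 110 to 126 mm along the tool. Lift the tool straight up to free it. Top of the lying tool: about 130 mm above the table.
- rest_plate: Fixed green plate with a black rubber top, 120 x 120 x 12 mm; origin at the centre of its underside, top 12 mm above.
- pulley: Fixed blue pulley to be finished, 150 mm across, flat on a grey 170 mm square holding plate; origin under the plate's centre, z up. Rim top 51 mm high, hub (94 mm across) top 60 mm. On its axis the raised cover; two small steel spring catches, 66 mm high, stand on the hub just outside the cover at its +y and -y sides.
- cover_top (a point): Centre of the flat top of the raised orange cover, 72 mm across: 72 mm above the table at the start, 62.5 mm when home. Its yellow side shows while it is raised; a yellow dot marks the centre. Press at its middle, within a few mm, with the tool upright.
- cover (a joint): How far the raised cover has been pressed down (m): 0 at the start, 0.0095 fully home against its seat. Resistance rises to about 12 N at around 3 mm, falls after that, and past about 6 mm the catches snap the cover home and hold it; then it is a hard stop.
- pulley_done: A second fixed pulley of the same make whose cover is already home (top 62.5 mm high). Nothing is to be done to it. Origin as for the other pulley.
- mallet: Bystander, leave alone: wooden-handled hammer, 240 mm long, lying flat; origin on its underside.
- chuck_key: Bystander, leave alone: steel T-shaped chuck key, 100 mm long, lying flat; origin on its underside.
- oil_bottle: Bystander, leave alone: yellow bottle with red cap, 56 mm across, 150 mm tall, standing; origin on its underside.
- goggles: Bystander, leave alone: yellow-framed safety glasses, 140 mm wide, 54 mm tall; origin on its underside.
- spanner: Bystander, leave alone: steel spanner, 180 mm long, lying flat; origin on its underside.

How it is judged (in metres and radians):
On the way, in this order (a step that is already met when the one before it is completed fails the run):
1. the tool stands upright on its foot on the green plate, let go (angle between tool's own z axis and vertical below 0.08 rad and horizontal distance between tool and rest_plate below 0.034 m and z of tool in the frame of rest_plate between 0.008 and 0.016 m and contact force between the fingers and tool below 0.1 N and linear speed of tool below 0.03 m/s), for 0.2 s.
2. the cover is pressed home with the tool's foot square on it and centred (value of joint cover above 0.0083 m and horizontal distance between tool and cover_top below 0.01 m and angle between tool's own z axis and vertical below 0.12 rad and distance between tool and cover_top below 0.013 m), for 0.04 s.
At the end, for the whole second after the job is handed in: The cover is home (pressed at least 8.3 of its 9.5 mm), and the tool stands upright (within 0.08 rad) on its foot on the green plate, its axis within 34 mm of the plate's centre, let go and at rest (all of step 1 and value of joint cover above 0.0083 m); the robot touches nothing.
It fails at once if the gripper or arm pushes on the cover (over 2 N) (contact force between any of the fingers, the arm and cover above 2 N).
It fails at once if the tool presses on the cover (over 4 N) leaning by more than 0.12 rad or more than 10 mm off its middle (contact force between tool and cover above 4 N and (angle between tool's own z axis and vertical above 0.12 rad or horizontal distance between tool and cover_top above 0.01 m)).
It fails at once if the tool is dropped (falls free faster than 0.6 m/s, about 20 mm) (contact force between the fingers and tool below 0.05 N and linear speed of tool above 0.6 m/s).
It fails at once if a bystander is moved by more than 30 mm (distance of any of mallet, chuck_key, oil_bottle, goggles, spanner from where it was at the start of the episode above 0.03 m).
It also fails if it takes over 72 s, if anything falls off the work surface, if the arm or the gripper's body presses on something with over 40 N, if the wrist force passes 120 N, or if a joint passes its speed limit or range.

ROBOT

A 7-joint arm with a two-finger parallel gripper is mounted at the origin on the work surface. World frame = base frame: x ahead of the robot, y to its left, z up, the work surface at z = 0. Lengths are in mm, angles in rad, forces in N, time in s.
With the tool pointing down it reaches from about 400 to 900 mm from the base axis. Payload 5.6 kg.
Tool frame: the origin (TCP) lies midway between the tips of the shut fingers; the grasp point (between the pads) lies 19 mm behind it; x points along the fingers, y is the direction in which the jaws open and shut, and the axes are right-handed (so a half turn about x gives the same grasp; the last joint's range is limited). The gripper opens to 92 mm and grips with 3 to 60 N. Pads are 20 mm wide; open, the fingers measure 128 mm over their backs; the gripper's body (75 mm by 189 mm) begins 69 mm behind the grasp point.
Start: joints at [1.146, 0.468, -0.012, 1.603, 0.006, 1.071, -0.056], TCP at [242.144, -603.221, 214.592] pointing down, gripper open.
Joint ranges: [-2.53, 2.53], [-0.31, 2.02], [-1.57, 1.55], [0.28, 2.44], [-1.29, 4.43], [0.15, 1.84], [-2.92, 2.92]. Speed limits (rad/s): [2.57, 2.57, 3.14, 3.14, 3.14, 3.14, 3.14].

INTERFACE

Orientations are given as a rotation vector (axis times angle).
In Python, from cell import robot, grip, kin, viewer gives the robot as it stands. Calls block until the motion is done:
- robot.movep(position, orientation): joint-space move of the TCP to a pose.
- robot.servo_line(position, feed=150, rotation=None): straight line of the TCP; rotation=None keeps the orientation; feed is the mean speed in mm/s.
- robot.goto_joints(angles): joint-space move.
- grip(opening, newtons=None): opening from 0.0 (shut) to 1.0 (fully open); newtons is the grip in N (None keeps the last); returns when the fingers have stopped.
- robot.hold(seconds).
- kin.ik(position, orientation): joint angles nearest the present ones, or None.
- robot.observe(): the state.
- viewer.read_camera(name): name is "scene" or "top"; returns the picture (480x640x3 uint8, red, green, blue); there is no depth.
- viewer.camera_info(name): a dict with "camera_matrix" (3x3 intrinsics, pixels), "R" (3x3) and "t" (3): a world point X has camera coordinates R X + t. Camera axes: x right, y down, z forward; pixel columns grow to the right and rows downward; lengths in mm; the calibration is good to about 2 mm. A picture is of the moment at which its call begins. camera_info takes no time and is no camera call.
A pose or a line that the arm cannot do raises robot.IKError and nothing moves.
- robot.job_done(): hands the job in, once; it reports no verdict.
Trained networks look in the newest picture that a camera, given by its name, has taken for a name from the list of things; names that differ only in an ending like _2 or _b are one class to them, and where a whole thing is asked for, a point or a joint stands for the part that bears it (a point fixed in the world has none). Each returns a list of dicts, best first, with "confidence" (0 to 1); they miss things now and then, are a little off and sometimes report something else, mostly with a low value. They report only what shows in the picture. A call takes as long as a camera call.
- viewer.silhouettes(name, camera): "mask" (480x640 bool, what is visible of it).
- viewer.pinpoint(name, camera): "at" ([x, y, z] in mm, in the coordinates of the camera as it stood for that picture, good to about 4 mm: a listed point, or the origin of a listed thing).
The state is a dict: "t": time; "joints": joint angles; "joint_velocities": joint speeds; "joint_torque": joint torques, N m; "tcp_pos": TCP position; "tcp_rot": TCP orientation; "contact_force": force on the tool from outside, world axes, zero at the start; "wrist_torque": the same for the moment, N m; "grip_width": opening from 0.0 (shut) to 1.0 (fully open).
Only numpy, scipy, OpenCV 4.12 (cv2) and the standard library are available. Lean on these libraries where they do the work, as an engineer would, in place of code of your own. Each camera call takes 0.05 s, during which the arm holds its last target.

## Working session

There is one attempt and no reset: what is moved stays moved. The work goes in short steps, each a Python script; the robot and the scene stay as the last script left them, time stands still between calls to the robot, and variables do not carry over. Pictures are saved under pics/ and viewed, and the job is handed in when it is done.

```bash
ls; mkdir -p pics; cat > h.py <<'E'
import numpy as np, cv2
from scipy.spatial.transform import Rotation as Ro
from cell import robot, grip, kin, viewer
def snap(c,fn):
    im=viewer.read_camera(c); cv2.imwrite('pics/'+fn,im[:,:,::-1]); return im
def world(p,c):
    i=viewer.camera_info(c); return np.array(i['R']).T@(np.array(p)-np.array(i['t']))
def ray(u,v,c,z):
    i=viewer.camera_info(c);R=np.array(i['R']);t=np.array(i['t'])
    d=R.T@np.linalg.solve(np.array(i['camera_matrix']),[u,v,1.]);o=-R.T@t
    return o+d*(z-o[2])/d[2]
def proj(X,c):
    i=viewer.camera_info(c);q=np.array(i['camera_matrix'])@(np.array(i['R'])@np.array(X,float)+np.array(i['t']));return q[:2]/q[2]
E
python3 - <<'E'
from h import *
np.set_printoptions(precision=1,suppress=True)
for c in('scene','top'):
    snap(c,c+'0.png'); i=viewer.camera_info(c); print(c,-np.array(i['R']).T@np.array(i['t']),i['camera_matrix'][0][0])
    for n in('tool','tool_grip','cradle','rest_plate','pulley','pulley_done','cover_top','oil_bottle','goggles','mallet'):
        print(n,[(world(d['at'],c),round(d['confidence'],2)) for d in viewer.pinpoint(n,c)])
print(robot.observe())
E
```

```text
pics
scene [1225.1 -924.6  829.9] 577.2581720731448
tool [(array([513.1, 168.5,  39.4]), 0.61)]
tool_grip [(array([599.2, 152.8, 101.6]), 0.85)]
cradle [(array([571.5, 153.3,   1.5]), 0.84)]
rest_plate [(array([ 568. , -150.7,    1. ]), 0.72)]
pulley [(array([ 451.7, -346.5,    0.6]), 0.74)]
pulley_done [(array([423.8, 361.8,  -0.9]), 0.82)]
cover_top [(array([ 448.1, -343.9,   76.3]), 0.72)]
oil_bottle [(array([701.2, 321.4,   3.1]), 0.58)]
goggles [(array([ 452.1, -346.4,    1.4]), 0.15)]
mallet [(array([784.8, -30.6,  -2.7]), 0.89), (array([423.8, 359.5,   1. ]), 0.15)]
top [ 491.6  -13.9 1178.5] 545.2591090545124
tool [(array([517.5, 172.5,  37.6]), 0.58)]
tool_grip [(array([598.1, 150.4, 102.9]), 0.89)]
cradle [(array([575.5, 158.1,  -0.4]), 0.8)]
rest_plate [(array([ 566.2, -150. ,   -0.1]), 0.7), (array([ 457.4, -349.2,   70.9]), 0.53)]
pulley [(array([ 454.7, -344.8,   -1.8]), 0.64)]
pulley_done [(array([428.4, 361. ,   5.1]), 0.68), (array([598.8, 148.7,  99. ]), 0.55)]
cover_top [(array([ 455.1, -350.4,   74.4]), 0.63), (array([517.2, 173.7,  38.2]), 0.31)]
oil_bottle [(array([697. , 318.1,   0.2]), 0.64), (array([576. , 159.6,  -0.7]), 0.2), (array([786.2, -25.1,   2.6]), 0.17)]
goggles [(array([ 567.7, -148.6,    1.8]), 0.65), (array([ 685.7, -288.1,    0.2]), 0.56)]
mallet [(array([786.1, -26.8,   2.7]), 0.93)]
{'t': 1.1, 'joints': array([ 1.1,  0.5, -0. ,  1.6,  0. ,  1.1, -0.1]), 'joint_velocities': array([-0., -0., -0., -0.,  0., -0.,  0.]), 'joint_torque': array([ -0. , -52. ,  -0. , -24.4,  -0.1,   0. ,   0. ]), 'tcp_pos': array([ 242.1, -603.2,  214.6]), 'tcp_rot': array([ 2. ,  0.4, -2. ]), 'contact_force': array([-0.8, -0.5,  0.1]), 'wrist_torque': array([ 0.,  0., -0.]), 'grip_width': 0.997538837125031}
```

View pics/top0.png

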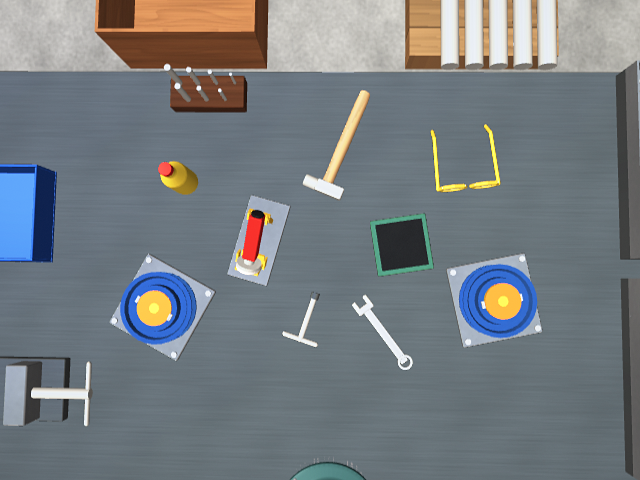

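View pics/scene0.png

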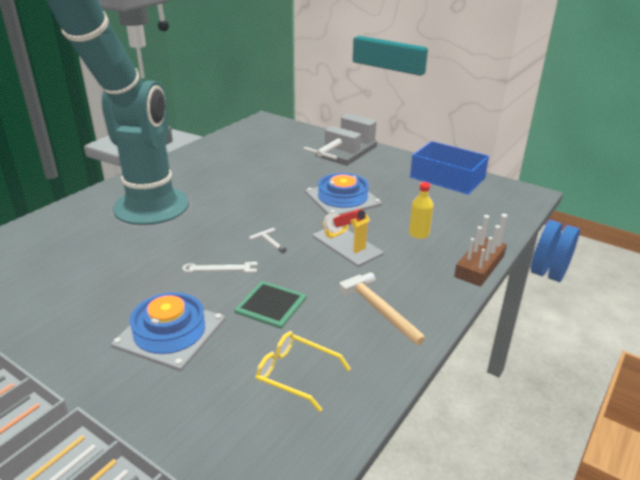

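Right pulley, around (503,301) in the top picture, looks like the raised one, and the tool is at (254,240) in its cradle. I'll zoom in to check this and refine the positions.

```bash
python3 - <<'E'
from h import *
np.set_printoptions(precision=1,suppress=True)
s=cv2.imread('pics/scene0.png');t=cv2.imread('pics/top0.png')
a=[s[270:370,110:230],s[160:220,300:390],t[240:360,440:550],t[240:370,100:220],t[190:290,220:300],s[195:265,305:385]]
cv2.imwrite('pics/z0.png',np.vstack([np.hstack([cv2.resize(x,(266,266),interpolation=cv2.INTER_CUBIC) for x in a[:3]]),np.hstack([cv2.resize(x,(266,266),interpolation=cv2.INTER_CUBIC) for x in a[3:]])]))
# yellow dots & orange covers
for c,im,boxes in(('top',t,{'R':(240,360,440,550),'L':(240,370,100,220)}),('scene',s,{'R':(270,370,110,230),'L':(160,220,300,390)})):
    hsv=cv2.cvtColor(im,cv2.COLOR_BGR2HSV)
    for k,(a,b,cc,d) in boxes.items():
        sub=hsv[a:b,cc:d]
        for nm,lo,hi in(('dot',23,34),('all',8,34)):
            m=cv2.inRange(sub,(lo,120,150),(hi,255,255));n,l,st,ce=cv2.connectedComponentsWithStats(m)
            for j in range(1,n):
                if st[j,4]>25:
                    u,v=ce[j]+[cc,a]; print(c,k,nm,st[j,4],(u,v),'z72',ray(u,v,c,72)[:2],'z62.5',ray(u,v,c,62.5)[:2])
E
```

```text
top R dot 93 (np.float64(502.86021505376345), np.float64(300.9569892473118)) z72 [ 451.8 -347.5] z62.5 [ 451.4 -350.3]
top R all 1037 (np.float64(502.2960462873674), np.float64(300.8032786885246)) z72 [ 452.1 -346.3] z62.5 [ 451.7 -349.2]
top L dot 95 (np.float64(153.46315789473684), np.float64(307.66315789473686)) z72 [428.5 357.5] z62.5 [428.  360.7]
top L all 945 (np.float64(153.53227513227512), np.float64(307.7650793650794)) z72 [428.3 357.3] z62.5 [427.8 360.5]
scene R dot 59 (np.float64(165.4406779661017), np.float64(306.0508474576271)) z72 [ 450.2 -347.3] z62.5 [ 440.5 -340. ]
scene R all 690 (np.float64(165.768115942029), np.float64(307.968115942029)) z72 [ 455.3 -351.1] z62.5 [ 445.7 -343.9]
scene L all 187 (np.float64(343.39572192513367), np.float64(180.53475935828877)) z72 [439.1 340.2] z62.5 [429.3 356.1]
```

View pics/z0.png

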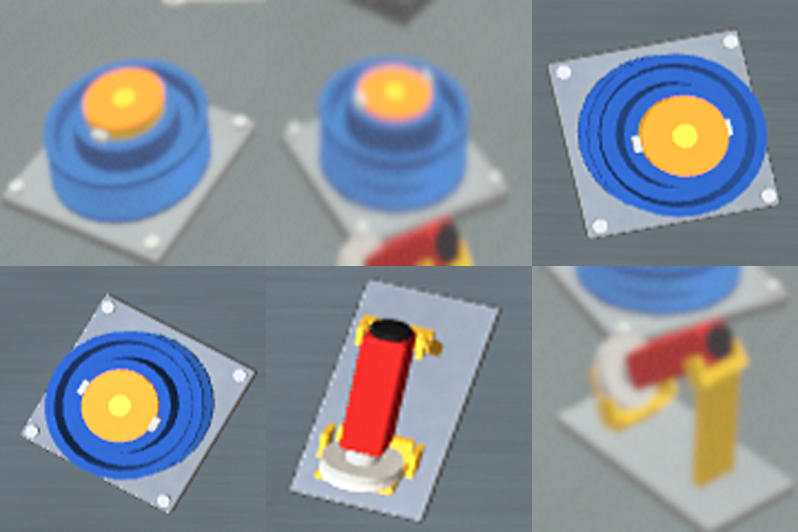

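```bash
cat > fit.py <<'E'
from h import *
from scipy.optimize import minimize
def redmask(im,box):
    hsv=cv2.cvtColor(im,cv2.COLOR_BGR2HSV);m=(cv2.inRange(hsv,(0,130,60),(7,255,255))|cv2.inRange(hsv,(172,130,60),(180,255,255)))
    o=np.zeros_like(m);a,b,c,d=box;o[a:b,c:d]=m[a:b,c:d];return o
box3=np.array([[x,y,z] for x in(-14,14) for y in(-14,14) for z in(26,128)],float)
def hull(p,R,c):
    P=np.array([proj(p+R@q,c) for q in box3]);return cv2.convexHull(P.astype(np.float32))
def rast(h,sc=16):
    m=np.zeros((480,640),np.uint8);cv2.fillConvexPoly(m,np.round(h*sc).astype(np.int32),255,cv2.LINE_AA,4);return m
E
python3 - <<'E'
from fit import *
np.set_printoptions(precision=1,suppress=True)
s=cv2.imread('pics/scene0.png');t=cv2.imread('pics/top0.png')
M={'top':redmask(t,(190,290,220,300)),'scene':redmask(s,(195,265,305,365))}
print({k:(m>0).sum() for k,m in M.items()})
B={k:cv2.GaussianBlur(m.astype(float)/255,(0,0),1) for k,m in M.items()}
def Rt(yaw,el=35):
    return Ro.from_euler('z',yaw,degrees=True).as_matrix()@Ro.from_euler('y',90-el,degrees=True).as_matrix()
def cost(v):
    R=Rt(v[3]);e=0
    for c in B: e+=np.sum((cv2.GaussianBlur(rast(hull(v[:3],R,c)).astype(float)/255,(0,0),1)-B[c])**2)
    return e
best=min((minimize(cost,[515,170,38.5,y],method='Nelder-Mead',options=dict(initial_simplex=np.array([[515,170,38.5,y]]*5)+np.vstack([np.zeros(4),np.diag([6,6,6,5])]),maxiter=300)) for y in(-10,-20)),key=lambda r:r.fun)
print(best.x,best.fun)
for c in('top','scene'):
    im=(t if c=='top' else s).copy();h=hull(best.x[:3],Rt(best.x[3]),c);cv2.polylines(im,[np.round(h*16).astype(np.int32)],True,(0,255,0),1,cv2.LINE_AA,4)
    a=im[190:290,220:300] if c=='top' else im[190:270,300:380]
    cv2.imwrite(f'pics/fit_{c}.png',cv2.resize(a,(400,400)))
cv2.imwrite('pics/fit.png',np.hstack([cv2.imread('pics/fit_top.png'),cv2.imread('pics/fit_scene.png')]))
# cradle base & rest plate via grey/green min area rect
hsv=cv2.cvtColor(t,cv2.COLOR_BGR2HSV)
m=cv2.inRange(hsv,(60,80,60),(85,255,255));m[:, :350]=0;m[:,450:]=0;m[:200]=0;m[290:]=0
r=cv2.minAreaRect(cv2.findNonZero(m));print('plate',r,ray(*r[0],'top',10),[ray(*q,'top',12)[:2] for q in cv2.boxPoints(r)])
viewer.read_camera('top')
d=viewer.silhouettes('cradle','top')[0];mm=d['mask'].astype(np.uint8);r=cv2.minAreaRect(cv2.findNonZero(mm));P=[ray(*q,'top',8)[:2] for q in cv2.boxPoints(r)];print('cradle',d['confidence'],mm.sum(),r,P,np.mean(P,0))
E
```

```text
{'top': np.int64(683), 'scene': np.int64(217)}Traceback (most recent call last):
  File "<stdin>", line 13, in <module>
  File "<stdin>", line 13, in <genexpr>
    res = _minimize_neldermead(fun, x0, args, callback, bounds=bounds,
                               **options)
    fxcc = func(xcc)
    fx = function(np.copy(x), *(wrapper_args + args))
  File "<stdin>", line 11, in cost
  File "fit.py", line 8, in hull
    P=np.array([proj(p+R@q,c) for q in box3]);return cv2.convexHull(P.astype(np.float32))
                ~~~~^^^^^^^^^
  File "h.py", line 13, in proj
    i=viewer.camera_info(c);q=np.array(i['camera_matrix'])@(np.array(i['R'])@np.array(X,float)+np.array(i['t']));return q[:2]/q[2]
ValueError: time passes only in moves, steps and waits
```

```bash
cat >> h.py <<'E'
_ci={}
class _V: pass
_orig=viewer.camera_info
def cinfo(c):
    if c not in _ci: _ci[c]=_orig(c)
    return _ci[c]
E
sed -i 's/viewer.camera_info(c);/cinfo(c);/; s/viewer.camera_info(c); return/cinfo(c); return/' h.py
cat > f1.py <<'E'
from fit import *
np.set_printoptions(precision=1,suppress=True)
s=cv2.imread('pics/scene0.png');t=cv2.imread('pics/top0.png')
M={'top':redmask(t,(190,290,220,300)),'scene':redmask(s,(195,265,305,365))}
B={k:cv2.GaussianBlur(m.astype(float)/255,(0,0),1) for k,m in M.items()}
def Rt(yaw,el=35):
    return Ro.from_euler('z',yaw,degrees=True).as_matrix()@Ro.from_euler('y',90-el,degrees=True).as_matrix()
def cost(v):
    R=Rt(v[3]);e=0
    for c in B: e+=np.sum((cv2.GaussianBlur(rast(hull(v[:3],R,c)).astype(float)/255,(0,0),1)-B[c])**2)
    return e
best=min((minimize(cost,[515,170,38.5,y],method='Nelder-Mead',options=dict(initial_simplex=np.array([[515,170,38.5,y]]*5)+np.vstack([np.zeros(4),np.diag([6,6,6,5])]),maxiter=200)) for y in(-10,-20)),key=lambda r:r.fun)
print(best.x,best.fun)
ims=[]
for c in('top','scene'):
    im=(t if c=='top' else s).copy();h=hull(best.x[:3],Rt(best.x[3]),c);cv2.polylines(im,[np.round(h*16).astype(np.int32)],True,(0,255,0),1,cv2.LINE_AA,4)
    ims.append(cv2.resize(im[190:290,220:300] if c=='top' else im[190:270,300:380],(400,400)))
cv2.imwrite('pics/fit.png',np.hstack(ims))
hsv=cv2.cvtColor(t,cv2.COLOR_BGR2HSV)
m=cv2.inRange(hsv,(60,80,60),(85,255,255));m[:, :350]=0;m[:,450:]=0;m[:200]=0;m[290:]=0
r=cv2.minAreaRect(cv2.findNonZero(m));print('plate',r,ray(*r[0],'top',10),np.array([ray(*q,'top',12)[:2] for q in cv2.boxPoints(r)]).tolist())
d=viewer.silhouettes('cradle','top')[0];mm=d['mask'].astype(np.uint8);r=cv2.minAreaRect(cv2.findNonZero(mm));P=np.array([ray(*q,'top',8)[:2] for q in cv2.boxPoints(r)]);print('cradle',d['confidence'],mm.sum(),r,P,P.mean(0))
E
python3 f1.py
```

```text
[512.  177.5  37.7 -19.3] 228.05304926049098
plate ((401.321533203125, 244.4767608642578), (55.924354553222656, 56.07269287109375), 81.46923065185547) [ 566.8 -152.    10. ] [[616.4773005442371, -83.49425392881795], [635.5341794070347, -201.90944790624133], [517.3929307540504, -219.41336292703443], [498.27649561242765, -101.90173388464773]]
cradle 0.68 462 ((306.0640563964844, 316.3950500488281), (36.031620025634766, 51.780540466308594), 17.35402488708496) [[369.3 102.5]
 [474.7  71.2]
 [452.8  -2.8]
 [347.8  28.8]] [411.1  49.9]
```

View pics/fit.png

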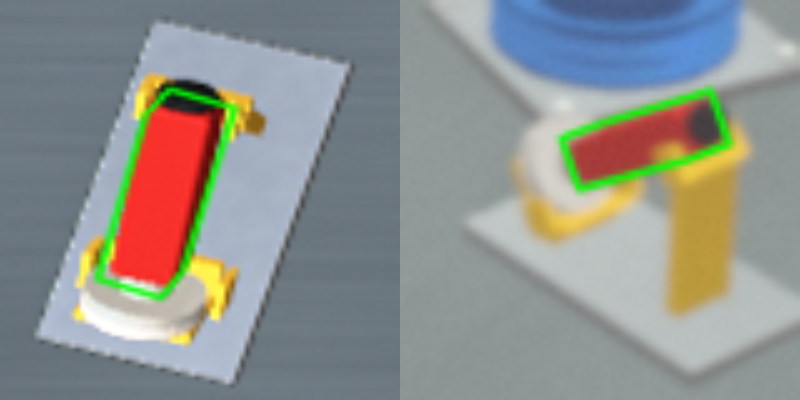

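```bash
python3 - <<'E'
from h import *
np.set_printoptions(precision=1,suppress=True)
for z in (6,10):
    P=np.array([ray(u,v,'top',z) for u,v in((251,195.5),(290,206.25),(266.4,285.75),(227.4,273.75))])
    print(P.mean(0),[ (np.linalg.norm(d),np.degrees(np.arctan2(d[1],d[0]))) for d in(P[0]-P[3],P[1]-P[2],P[0]-P[1],P[3]-P[2])])
E
python3 - <<'E'
exec(open('f1.py').read().split("ims=[]")[0].replace("(195,265,305,365)","(195,265,325,354)")) if 0 else None
from fit import *
np.set_printoptions(precision=1,suppress=True)
# overlay hypotheses: yaw -17, axis from networks
t=cv2.imread('pics/top0.png');s=cv2.imread('pics/scene0.png');ims=[]
yaw=-17;R=Ro.from_euler('z',yaw,degrees=True).as_matrix()@Ro.from_euler('y',55,degrees=True).as_matrix()
mid=(np.array([515.3,170.5,38.5])+np.array([598.6,151.6,102.2]))/2
p=mid-52.5*R[:,2];print(p)
for c,im in(('top',t),('scene',s)):
    im=im.copy();b=(190,290,220,300) if c=='top' else (190,270,300,380)
    im=cv2.resize(im[b[0]:b[1],b[2]:b[3]],(400,400),interpolation=cv2.INTER_CUBIC);sc=np.array([400/(b[3]-b[2]),400/(b[1]-b[0])])
    def q(X): return tuple(((proj(X,c)-[b[2],b[0]]+.5)*sc).astype(int))
    for x,y,r,z0,z1 in[(14,14,0,26,128)]:
        cor=[(14,14),(14,-14),(-14,-14),(-14,14)]
        for i in range(4):
            for z in(26,128): cv2.line(im,tuple(map(int,q(p+R@[*cor[i],z]))),tuple(map(int,q(p+R@[*cor[(i+1)%4],z]))),(0,255,0),1)
            cv2.line(im,tuple(map(int,q(p+R@[*cor[i],26]))),tuple(map(int,q(p+R@[*cor[i],128]))),(0,255,0),1)
    for z in(0,14):
        pts=np.array([q(p+R@[26*np.cos(a),26*np.sin(a),z]) for a in np.linspace(0,6.28,40)]);cv2.polylines(im,[pts.astype(np.int32)],True,(255,0,255),1)
    ims.append(im)
cv2.imwrite('pics/ov.png',np.hstack(ims))
E
```

```text
[573.2 154.9   6. ] [(np.float64(177.09131827483776), np.float64(-15.53926903838256)), (np.float64(179.08214293950928), np.float64(-15.540537803646606)), (np.float64(88.42710427378024), np.float64(75.06354650873476)), (np.float64(88.42460406939155), np.float64(73.77355734010821))]
[572.9 154.3  10. ] [(np.float64(176.48716897325042), np.float64(-15.539269038382582)), (np.float64(178.47120191406742), np.float64(-15.54053780364661)), (np.float64(88.12543407442307), np.float64(75.06354650873475)), (np.float64(88.12294239951375), np.float64(73.77355734010823))]
[515.8 173.6  40.2]
```

View pics/ov.png

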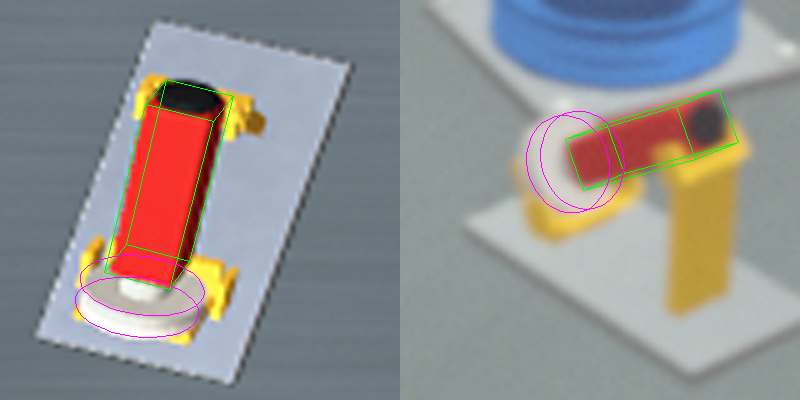

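```bash
cat >> h.py <<'E'
def frame(ap,yj):
    ap=np.array(ap,float);ap/=np.linalg.norm(ap);yj=np.array(yj,float);yj-=ap*(ap@yj);yj/=np.linalg.norm(yj)
    return np.column_stack([ap,yj,np.cross(ap,yj)])
def rv(R): return Ro.from_matrix(R).as_rotvec()
def Rtool(yaw,el): return Ro.from_euler('z',yaw,degrees=True).as_matrix()@Ro.from_euler('y',90-el,degrees=True).as_matrix()
YAW=-15.5; FOOT=np.array([515.6,171.3,41.]); PLATE=np.array([566.8,-151.3,12.]); COVER=np.array([451.2,-347.4,72.]); GZ=68.
RT=Rtool(YAW,35)
E
python3 - <<'E'
from h import *
np.set_printoptions(precision=2,suppress=True)
for delta in(0,15):
  for sg in(1,-1):
    d=np.radians(delta);u=np.array([np.cos(np.radians(YAW)),np.sin(np.radians(YAW)),0])
    R=frame(-np.cos(d)*np.array([0,0,1])-np.sin(d)*u,sg*RT[:,1]); g=FOOT+RT[:,2]*GZ
    tcp=g+R[:,0]*19
    print(delta,sg,tcp,kin.ik(tcp,rv(R)),kin.ik(tcp+[0,0,120],rv(R)))
    for psi in(-30,-15,0,15):
        R2=Rtool(psi,90)@RT.T@R
        g2=PLATE+[0,0,GZ]; t2=g2+R2[:,0]*19
        print('   ',psi,R2[:,0],kin.ik(t2,rv(R2)),kin.ik(t2+[0,0,60],rv(R2)))
  
# vertical
for P in(PLATE,COVER,PLATE+[0,0,100],COVER+[0,0,100]):
    for sg in(1,-1):
        for a in(-15,75):
            y=sg*np.array([-np.sin(np.radians(a)),np.cos(np.radians(a)),0]);print(P,sg,a,kin.ik(P+[0,0,105-19],rv(frame([0,0,-1],y))))
E
```

```text
0 1 [569.28 156.41  61.  ] [ 0.2   0.7  -0.72  1.82  0.6   0.85  0.49] [ 0.33  0.59 -0.9   1.74  0.52  1.07  0.55]
    -30 [ 0.71 -0.41 -0.57] [ 0.51  0.73 -0.6   2.4   2.44  1.09 -1.13] [ 0.29  0.48 -0.35  2.42  2.38  0.84 -1.2 ]
    -15 [ 0.79 -0.21 -0.57] None None
    0 [ 0.82  0.   -0.57] [ 1.44  1.41 -1.35  2.37  2.62  0.89  0.15] [ 1.42  1.08 -1.33  2.38  2.57  0.72 -0.1 ]
    15 [ 0.79  0.21 -0.57] [ 1.55  1.39 -1.34  2.29  2.41  0.51  0.55] [ 1.54  1.1  -1.32  2.29  2.45  0.35  0.28]
0 -1 [569.28 156.41  61.  ] [-0.04  0.6  -0.37  1.84  0.3   0.76 -2.42] [ 0.1   0.47 -0.56  1.76  0.29  1.   -2.41]
    -30 [ 0.71 -0.41 -0.57] [ 0.76  0.89 -0.9   2.39  2.43  1.24  2.25] [ 0.75  0.66 -0.89  2.39  2.3   1.06  2.24]
    -15 [ 0.79 -0.21 -0.57] None None
    0 [ 0.82  0.   -0.57] [ 1.31  1.09 -1.12  2.38  2.85  0.75  2.81] [ 1.29  0.82 -1.11  2.39  2.86  0.6   2.58]
    15 [ 0.79  0.21 -0.57] [ 1.55  1.39 -1.34  2.29  2.41  0.51 -2.59] [ 1.54  1.1  -1.32  2.29  2.45  0.35 -2.86]
15 1 [564.54 157.73  61.65] [ 0.29  0.86 -0.83  1.64  0.49  1.12  0.63] [ 0.29  0.69 -0.83  1.57  0.33 
[... 1519 characters left out ...]
[ 0.59  0.4   0.    1.86 -0.    0.89 -1.23]
[ 451.2 -347.4   72. ] -1 75 [ 0.83  0.42 -0.3   1.84  0.15  0.9   0.2 ]
[ 566.8 -151.3  112. ] 1 -15 [ 0.7   0.47 -0.66  1.75  0.33  1.04  1.24]
[ 566.8 -151.3  112. ] 1 75 [-0.68  0.76  1.35  1.83 -0.8   1.23 -2.49]
[ 566.8 -151.3  112. ] -1 -15 [ 0.32  0.39 -0.15  1.77  0.07  0.99 -1.69]
[ 566.8 -151.3  112. ] -1 75 [ 0.56  0.43 -0.46  1.76  0.22  1.01 -0.24]
[ 451.2 -347.4  172. ] 1 -15 [ 1.08  0.36 -0.61  1.73  0.23  1.12  1.71]
[ 451.2 -347.4  172. ] 1 75 [ 0.38  0.29  0.27  1.77 -0.09  1.09 -2.73]
[ 451.2 -347.4  172. ] -1 -15 [ 0.61  0.29 -0.02  1.76  0.    1.09 -1.24]
[ 451.2 -347.4  172. ] -1 75 [ 0.85  0.31 -0.31  1.74  0.11  1.1   0.24]
```

```bash
python3 - <<'E'
from h import *
np.set_printoptions(precision=2,suppress=True)
lo=np.array([-2.53,-.31,-1.57,.28,-1.29,.15,-2.92]);hi=np.array([2.53,2.02,1.55,2.44,4.43,1.84,2.92])
mar=lambda q:-1 if q is None else min(np.min(np.array(q)-lo),np.min(hi-np.array(q)))
out=[]
for delta in(0,10,20):
  for sg in(1,-1):
    d=np.radians(delta);u=np.array([np.cos(np.radians(YAW)),np.sin(np.radians(YAW)),0])
    R=frame(-np.cos(d)*np.array([0,0,1])-np.sin(d)*u,sg*RT[:,1]); tcp=FOOT+RT[:,2]*GZ+R[:,0]*19
    q0=kin.ik(tcp,rv(R));q1=kin.ik(tcp+[0,0,120],rv(R))
    for psi in range(-180,180,15):
        R2=Rtool(psi,90)@RT.T@R; t2=PLATE+[0,0,GZ]+R2[:,0]*19
        a=kin.ik(t2,rv(R2));b=kin.ik(t2+[0,0,60],rv(R2))
        m=min(map(mar,(q0,q1,a,b)))
        if m>0.05: out.append((m,delta,sg,psi,np.abs(np.array(b)-q1).max(),np.array(a),q1))
out.sort(key=lambda o:-o[0])
for o in out[:14]: print(*o)
E
```

```text
0.6328010877610217 10 -1 75 2.8092181511771726 [ 0.98  0.85 -0.58  1.75 -0.42  0.91  0.57] [ 0.08  0.54 -0.5   1.64  0.16  1.16 -2.29]
0.6328010877610217 10 -1 90 2.8764644781650377 [ 0.92  0.91 -0.57  1.61 -0.28  1.1   0.63] [ 0.08  0.54 -0.5   1.64  0.16  1.16 -2.29]
0.5541086446618915 10 1 -105 1.6309422415636932 [-0.06  0.76 -0.12  1.77  0.86  1.19 -1.  ] [ 0.29  0.64 -0.83  1.63  0.37  1.21  0.69]
0.5467467090413815 10 -1 60 2.7812713819621218 [ 1.03  0.79 -0.59  1.89 -0.61  0.7   0.56] [ 0.08  0.54 -0.5   1.64  0.16  1.16 -2.29]
0.5289550882627541 10 1 -90 1.5973337719400686 [-0.01  0.71 -0.22  1.91  1.09  1.1  -1.  ] [ 0.29  0.64 -0.83  1.63  0.37  1.21  0.69]
0.5186103948097802 20 -1 75 2.581208063500358 [ 0.91  0.77 -0.56  1.78 -0.3   0.83  0.42] [ 0.04  0.62 -0.41  1.53  0.04  1.32 -2.19]
0.5186103948097802 20 -1 90 2.685079245353129 [ 0.87  0.82 -0.57  1.67 -0.18  1.    0.52] [ 0.04  0.62 -0.41  1.53  0.04  1.32 -2.19]
0.5186103948097802 20 -1 105 2.816484863849044 [ 0.81  0.87 -0.57  1.57 -0.08  1.16  0.65] [ 0.04  0.62 -0.41  1.53  0.04  1.32 -2.19]
0.510888188995186 0 1 -90 1.5893117211404764 [-0.09  0.78 -0.2   1.89  1.17  1.24 -1.11] [ 0.33  0.59 -0.9   1.74  0.52  1.07  0.55]
0.5028576286611148 0 -1 60 3.0692525889595235 [ 1.11  0.89 -0.61  1.87 -0.73  0.78  0.73] [ 0.1   0.47 -0.56  1.76  0.29  1.   -2.41]
0.5028576286611148 0 -1 75 3.0410064453477386 [ 1.04  0.94 -0.59  1.71 -0.51  1.    0.68] [ 0.1   0.47 -0.56  1.76  0.29  1.   -2.41]
0.5028576286611148 0 -1 90 3.0750067968512433 [ 0.95  1.   -0.57  1.55 -0.37  1.22  0.7 ] [ 0.1   0.47 -0.56  1.76  0.29  1.   -2.41]
0.49137524888220696 20 -1 60 2.4873179151842466 [ 0.93  0.71 -0.55  1.9  -0.45  0.64  0.34] [ 0.04  0.62 -0.41  1.53  0.04  1.32 -2.19]
0.47930186301620403 10 1 90 2.8738992217244173 [ 0.45  0.81  0.11  1.65 -0.77  1.29 -2.13] [ 0.29  0.64 -0.83  1.63  0.37  1.21  0.69]
```

```bash
cat >> h.py <<'E'
_d=np.radians(10.);_u=np.array([np.cos(np.radians(YAW)),np.sin(np.radians(YAW)),0])
RG=frame(-np.cos(_d)*np.array([0,0,1])-np.sin(_d)*_u,RT[:,1])
TG=FOOT+RT[:,2]*GZ+RG[:,0]*19
def st(*k):
    o=robot.observe()
    print('t %.2f'%o['t'],'tcp',np.round(o['tcp_pos'],1),'F',np.round(o['contact_force'],1),'w %.3f'%o['grip_width'],*[(x,o[x]) for x in k]);return o
E
python3 - <<'E'
from h import *
robot.movep(TG-RG[:,0]*130,rv(RG));st()
grip(0.7,20);robot.servo_line(TG-RG[:,0]*60,feed=150);st()
snap('top','a1.png');snap('scene','a1s.png')
im=cv2.imread('pics/a1.png');im2=cv2.imread('pics/a1s.png')
cv2.imwrite('pics/a1z.png',np.hstack([cv2.resize(im[160:320,180:340],(400,400)),cv2.resize(im2[150:270,290:410],(400,400))]))
E
```

```text
t 4.07 tcp [588.2 150.1 189.2] F [-0.5  0.3 -0.8] w 1.001
t 5.26 tcp [576.6 154.8 120.9] F [ 0.2  0.5 -0.1] w 0.696
```

View pics/a1z.png

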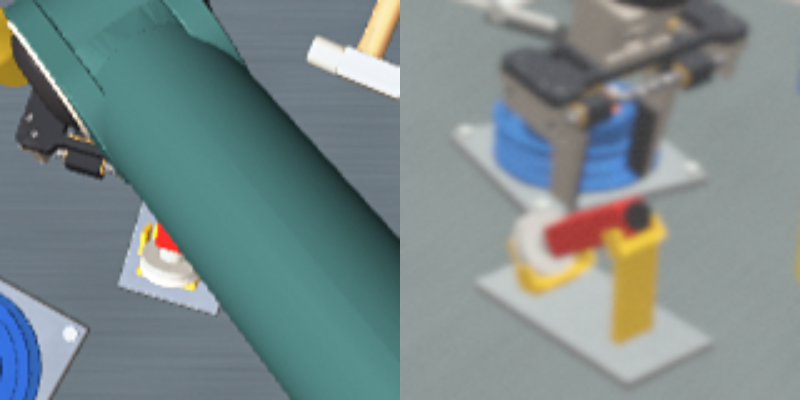

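The fingers straddle the handle, so I'll go down and grip.

```bash
python3 - <<'E'
from h import *
robot.servo_line(TG,feed=80);robot.hold(.2);st()
grip(0.0,8);st();grip(0.0,45);robot.hold(.2);st()
print('target',TG)
robot.servo_line(TG+[0,0,15],feed=40);st()
robot.servo_line(TG+[0,0,160],feed=120);robot.hold(.3);st()
snap('top','a2.png');snap('scene','a2s.png')
for c in('top','scene'):
    for n in ('tool','tool_grip'): print(c,n,[(world(d['at'],c).round(1),d['confidence']) for d in viewer.pinpoint(n,c)])
im2=cv2.imread('pics/a2s.png')
cv2.imwrite('pics/a2z.png',cv2.resize(im2[100:250,270:420],(500,500)))
E
```

```text
t 6.46 tcp [566.5 157.4  61.8] F [-0.3  0.8  0.2] w 0.700
t 7.10 tcp [566.4 157.8  61.4] F [1.5 1.9 0.4] w 0.303
t 7.52 tcp [566.3 157.6  61.4] F [ 0.6  1.5 -0.4] w 0.302
target [566.09714942 157.29590106  61.29185036]
t 8.04 tcp [566.1 157.   76.4] F [ 1.   0.4 -3.1] w 0.304
t 9.70 tcp [566.  157.3 221. ] F [ 0.8 -0.4 -4.3] w 0.305
top tool [(array([517.7, 172.2, 198.4]), 0.39)]
top tool_grip []
scene tool [(array([510. , 168.4, 201.2]), 0.79), (array([ 686.9, -286.9,   -1.7]), 0.32)]
scene tool_grip [(array([592.8, 148.3, 260.4]), 0.73), (array([ 7.848e+02, -2.490e+01, -4.000e-01]), 0.63), (array([ 377.9, -117.1,    0.8]), 0.45)]
```

View pics/a2z.png

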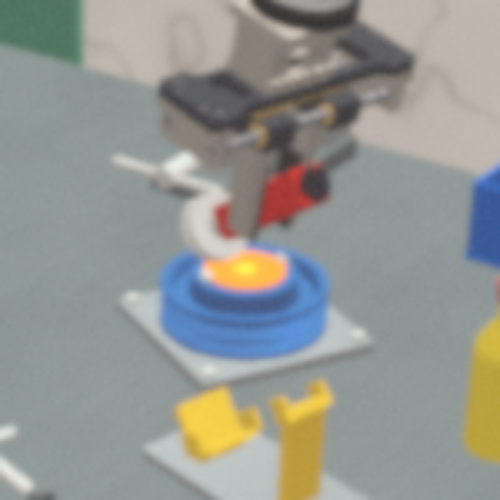

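```bash
cat >> h.py <<'E'
PSI=-90
RP=Rtool(PSI,90)@RT.T@RG
def TP(z,foot=PLATE): return np.array([foot[0],foot[1],foot[2]+z+GZ])+RP[:,0]*19
E
python3 - <<'E'
from h import *
print(kin.ik(TP(120),rv(RP)))
robot.movep(TP(120),rv(RP));robot.hold(.2);st()
robot.servo_line(TP(40),feed=100);robot.hold(.3);st()
snap('top','a3.png');snap('scene','a3s.png')
for c in('top','scene'):
    for n in ('tool','tool_grip'): print(c,n,[(world(d['at'],c).round(1),d['confidence']) for d in viewer.pinpoint(n,c)])
im=cv2.imread('pics/a3.png');im2=cv2.imread('pics/a3s.png')
cv2.imwrite('pics/a3z.png',np.hstack([cv2.resize(im[180:300,340:460],(400,400)),cv2.resize(im2[180:340,190:350],(400,400),interpolation=cv2.INTER_CUBIC)]))
E
```

```text
[ 0.11647643  0.53204103 -0.37915619  1.87441913  1.01842662  1.26355411
 -0.82157075]
t 11.55 tcp [ 567.  -164.3  186.5] F [ 0.3 -0.3 -3.1] w 0.302
t 12.80 tcp [ 567.  -164.8  107.1] F [-0.4 -0.2 -3.6] w 0.302
top tool [(array([ 568.9, -152.1,   49. ]), 0.61)]
top tool_grip [(array([ 567.5, -153.2,  155.9]), 0.93), (array([ 455.6, -353. ,   71.7]), 0.41)]
scene tool [(array([ 569.6, -150.8,   52.3]), 0.86)]
scene tool_grip [(array([ 564.9, -152.4,  155.6]), 0.79), (array([ 7.848e+02, -2.970e+01, -4.000e-01]), 0.59)]
```

View pics/a3z.png

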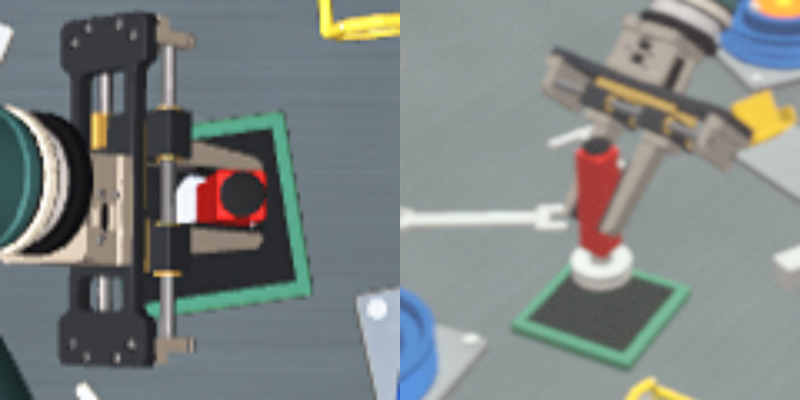

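```bash
cat >> h.py <<'E'
def down(tcp0,zmin,step=1.0,feed=15,thr=5):
    p=np.array(tcp0,float);f0=np.mean([robot.observe()['contact_force'][2] for _ in range(3)])
    while p[2]>zmin:
        p[2]-=step;robot.servo_line(p,feed=feed)
        f=robot.observe()['contact_force'][2]
        if f-f0>thr: break
    return p,f-f0
E
python3 - <<'E'
from h import *
robot.servo_line(TP(10),feed=50);robot.hold(.3)
p,f=down(TP(10),TP(-5)[2],step=1,thr=6);print(p-TP(0),f);st('wrist_torque')
E
```

```text
[0. 0. 2.] 10.134507513443225
t 16.15 tcp [ 567.  -164.7   69.9] F [-2.2  2.8  7.2] w 0.304 ('wrist_torque', array([ 0.30616832,  0.45924845, -0.40467049]))
```

```bash
python3 - <<'E'
from h import *
grip(0.42,5);robot.hold(.3);st()
grip(0.8);
p=np.array(robot.observe()['tcp_pos'])
robot.servo_line(p-RP[:,0]*130,feed=120);st()
snap('top','a4.png');snap('scene','a4s.png')
for c in('top','scene'):
    for n in ('tool','tool_grip'): print(c,n,[(world(d['at'],c).round(1),d['confidence']) for d in viewer.pinpoint(n,c)])
im=cv2.imread('pics/a4.png');im2=cv2.imread('pics/a4s.png')
cv2.imwrite('pics/a4z.png',np.hstack([cv2.resize(im[190:290,350:450],(400,400),interpolation=cv2.INTER_CUBIC),cv2.resize(im2[220:340,210:330],(400,400),interpolation=cv2.INTER_CUBIC)]))
E
```

```text
t 16.82 tcp [ 566.8 -164.7   68.5] F [0.4 0.6 0.3] w 0.422
t 18.72 tcp [566.4 -73.6 159.9] F [-0.2  0.2 -0.1] w 0.798
top tool [(array([ 571.3, -149.7,   11.8]), 0.92)]
top tool_grip [(array([ 568. , -152.5,  117.7]), 0.94)]
scene tool [(array([ 565.7, -153.7,   14.5]), 0.69), (array([ 447. , -344.1,   72.6]), 0.21)]
scene tool_grip [(array([ 564.5, -149.6,  117.7]), 0.8)]
```

View pics/a4z.png

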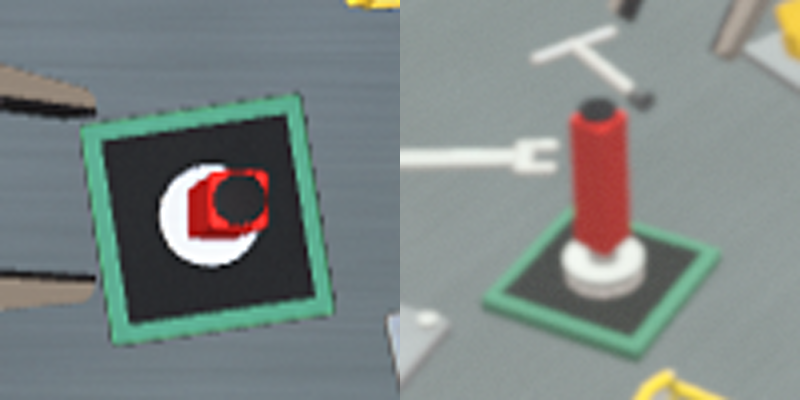

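```bash
python3 - <<'E'
from h import *
print('foot',ray(402.0,243.3,'top',26).round(1))
im=cv2.imread('pics/a4.png');g=im[190:290,350:450];gr=g.max(2)
m=((gr<45)).astype(np.uint8);
# button: dark comp near crop (60,50)
hsv=cv2.cvtColor(g,cv2.COLOR_BGR2HSV)
r=(cv2.inRange(hsv,(0,150,60),(8,255,255))|cv2.inRange(hsv,(172,150,60),(180,255,255)))
# bright red vs dark red
print(np.unique(g[r>0][:,2]//20,return_counts=True))
top=r.copy()
k=cv2.morphologyEx(r,cv2.MORPH_CLOSE,np.ones((15,15)))
c=max(cv2.findContours(r,0,1)[0],key=cv2.contourArea);print('hullrect',cv2.minAreaRect(c))
b=m[38:62,52:70];n,l,s,ce=cv2.connectedComponentsWithStats(b)
for j in range(1,n): print(s[j],ce[j]+[402,228],ray(*(ce[j]+[402,228]),'top',146).round(1))
cv2.imwrite('pics/a4q.png',cv2.resize(g[35:65,40:75],(700,600),interpolation=cv2.INTER_NEAREST))
E
```

```text
foot [ 568.3 -151.5   26. ]
(array([ 4,  5,  6,  7,  8,  9, 10, 11, 12], dtype=uint8), array([ 2,  3, 23, 13, 69, 14,  1, 12, 40]))
hullrect ((56.5, 50.0), (16.0, 19.0), 90.0)
[0 1 7 2 9] [404.66666667 229.66666667] [ 586.3 -142.2  146. ]
[10  6  1  1  1] [412. 234.] [ 578.2 -156.   146. ]
[11 19  4  5  6] [414.66666667 249.33333333] [ 549.2 -161.1  146. ]
```

View pics/a4q.png

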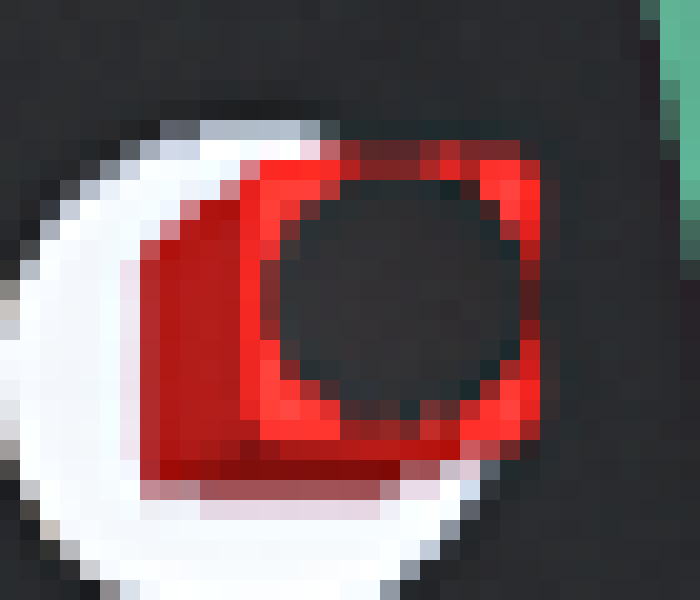

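```bash
python3 - <<'E'
from h import *
print(ray(409.5,239.25,'top',146).round(1))
for y in([0,1,0],[0,-1,0],[1,0,0],[-1,0,0]):
    R=frame([0,0,-1],y);
    for P in([568,-151.5,98.],[568,-151.5,230],[451.2,-347.4,158],[451.2,-347.4,230]): print(y,P,np.round(kin.ik(P,rv(R)),2))
E
```

```text
[ 568.2 -151.3  146. ]
[0, 1, 0] [568, -151.5, 98.0] [ 0.77  0.65 -0.77  1.81  0.57  0.91  1.32]
[0, 1, 0] [568, -151.5, 230] [ 0.79  0.47 -0.78  1.71  0.36  1.11  1.47]
[0, 1, 0] [451.2, -347.4, 158] [ 1.1   0.49 -0.64  1.82  0.36  0.95  1.87]
[0, 1, 0] [451.2, -347.4, 230] [ 0.99  0.37 -0.5   1.76  0.2   1.06  2.  ]
[0, -1, 0] [568, -151.5, 98.0] [ 0.48  0.54 -0.36  1.83  0.25  0.82 -1.58]
[0, -1, 0] [568, -151.5, 230] [ 0.47  0.38 -0.34  1.73  0.14  1.06 -1.49]
[0, -1, 0] [451.2, -347.4, 158] [ 0.84  0.42 -0.31  1.84  0.16  0.9  -1.11]
[0, -1, 0] [451.2, -347.4, 230] [ 0.82  0.34 -0.27  1.77  0.1   1.04 -1.06]
[1, 0, 0] [568, -151.5, 98.0] [ 0.67  0.6  -0.62  1.82  0.44  0.87 -0.16]
[1, 0, 0] [568, -151.5, 230] [ 0.65  0.42 -0.58  1.71  0.26  1.08 -0.01]
[1, 0, 0] [451.2, -347.4, 158] [ 0.98  0.45 -0.48  1.83  0.26  0.92  0.38]
[1, 0, 0] [451.2, -347.4, 230] [ 0.9   0.35 -0.38  1.77  0.15  1.05  0.47]
[-1, 0, 0] [568, -151.5, 98.0] [ 0.91  0.77 -1.    1.8   0.76  1.01  2.74]
[-1, 0, 0] [568, -151.5, 230] [-0.6   0.55  1.12  1.79 -0.54  1.15 -2.44]
[-1, 0, 0] [451.2, -347.4, 158] [ 0.08  0.45  0.66  1.89 -0.35  0.92 -2.23]
[-1, 0, 0] [451.2, -347.4, 230] [-0.09  0.41  0.89  1.83 -0.36  1.07 -2.21]
```

```bash
cat >> h.py <<'E'
RV=frame([0,0,-1],[1,0,0]); TOOL=np.array([568.2,-151.4])
E
python3 - <<'E'
from h import *
p=np.array(robot.observe()['tcp_pos'])
robot.servo_line(p+[0,40,90],feed=200)
robot.movep([*TOOL,230],rv(RV));st()
robot.servo_line([*TOOL,175],feed=150);robot.hold(.2);st()
snap('top','a5.png');snap('scene','a5s.png')
im=cv2.imread('pics/a5.png');im2=cv2.imread('pics/a5s.png')
cv2.imwrite('pics/a5z.png',np.hstack([cv2.resize(im[190:290,350:450],(400,400),interpolation=cv2.INTER_CUBIC),cv2.resize(im2[180:340,190:350],(400,400),interpolation=cv2.INTER_CUBIC)]))
E
```

```text
t 20.48 tcp [ 567.2 -150.2  228.7] F [ 0.4  0.3 -0.3] w 0.802
t 21.20 tcp [ 569.  -151.1  176.1] F [-0.1  0.6 -0.2] w 0.803
```

View pics/a5z.png

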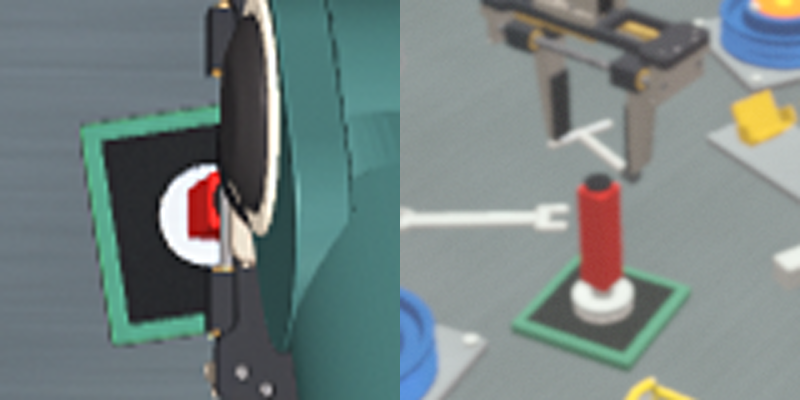

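```bash
python3 - <<'E'
from h import *
robot.servo_line([*TOOL,98],feed=80);robot.hold(.2);st()
grip(0.0,5);st();grip(0.0,50);robot.hold(.2);st()
robot.servo_line([*TOOL,103],feed=20);robot.servo_line([*TOOL,210],feed=130);robot.hold(.2);st()
for c in('top','scene'):
    snap(c,'a6%s.png'%c)
    for n in ('tool','tool_grip'): print(c,n,[(world(d['at'],c).round(1),d['confidence']) for d in viewer.pinpoint(n,c)][:1])
robot.servo_line([*COVER[:2],210],feed=180);robot.hold(.2);st()
robot.servo_line([*COVER[:2],72+86+25],feed=80);robot.hold(.3);st()
for c in('top','scene'):
    snap(c,'a7%s.png'%c)
    for n in ('tool','tool_grip','cover_top'): print(c,n,[(world(d['at'],c).round(1),d['confidence']) for d in viewer.pinpoint(n,c)][:1])
im=cv2.imread('pics/a7top.png');im2=cv2.imread('pics/a7scene.png')
cv2.imwrite('pics/a7z.png',np.hstack([cv2.resize(im[240:360,440:560],(400,400),interpolation=cv2.INTER_CUBIC),cv2.resize(im2[220:360,100:240],(400,400),interpolation=cv2.INTER_CUBIC)]))
E
```

```text
t 22.61 tcp [ 568.5 -151.5   98.5] F [0.8 0.4 0.5] w 0.802
t 23.37 tcp [ 568.  -151.4   97.9] F [-0.3 -0.9  0. ] w 0.303
t 23.78 tcp [ 568.1 -151.4   97.9] F [-0.2 -0.7 -1.2] w 0.300
t 25.36 tcp [ 567.7 -151.3  209.1] F [ 0.2  0.  -3.5] w 0.301
top tool [(array([ 571.9, -153.9,  122. ]), 0.63)]
top tool_grip [(array([ 568.7, -147.5,  230.4]), 0.8)]
scene tool [(array([ 569.2, -155.4,  124.9]), 0.66)]
scene tool_grip [(array([ 567.6, -150.6,  227. ]), 0.65)]
t 27.27 tcp [ 451.7 -346.6  210. ] F [ 0.9  0.3 -2.2] w 0.304
t 28.06 tcp [ 451.4 -347.6  183.4] F [-0.2 -0.2 -3.1] w 0.303
top tool [(array([ 457.2, -346.8,   96.2]), 0.84)]
top tool_grip [(array([ 452.1, -348.3,  205.2]), 0.6)]
top cover_top [(array([ 452.8, -350.5,   72.3]), 0.63)]
scene tool [(array([ 452.9, -350. ,  102. ]), 0.77)]
scene tool_grip [(array([423.1, 358. ,  -1. ]), 0.73)]
scene cover_top [(array([ 450.5, -345.1,   72.5]), 0.97)]
```

View pics/a7z.png

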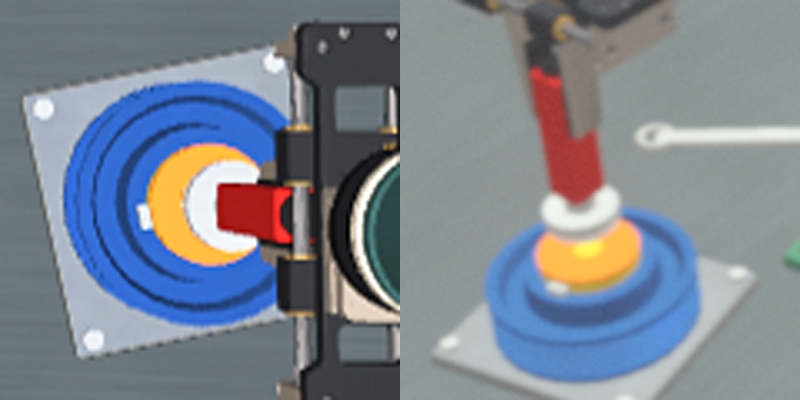

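```bash
python3 - <<'E'
from h import *
print(ray(510.0,301.3,'top',111).round(1))
ims=[]
P=np.array([451.3,-347.4,97.])
for c,b in(('top',(240,360,440,560)),('scene',(220,360,100,240))):
    im=cv2.imread(f'pics/a7{c}.png');s=400/(b[1]-b[0]);g=cv2.resize(im[b[0]:b[1],b[2]:b[3]],(400,400),interpolation=cv2.INTER_CUBIC)
    def q(X): return ((proj(X,c)-[b[2],b[0]]+.5)*s)
    for z in(0,14): cv2.polylines(g,[np.array([q(P+[26*np.cos(a),26*np.sin(a),z]) for a in np.linspace(0,6.28,50)]).astype(np.int32)],True,(0,255,0),1)
    cv2.polylines(g,[np.array([q([*COVER[:2],72]+np.array([36*np.cos(a),36*np.sin(a),0])) for a in np.linspace(0,6.28,50)]).astype(np.int32)],True,(255,0,255),1)
    for x in(-14,14):
        for y in(-14,14): cv2.polylines(g,[np.array([q(P+[x,y,26]),q(P+[x,y,128])]).astype(np.int32)],False,(0,255,0),1)
    ims.append(g)
cv2.imwrite('pics/a7o.png',np.hstack(ims))
E
```

```text
[ 452.7 -349.4  111. ]
```

View pics/a7o.png

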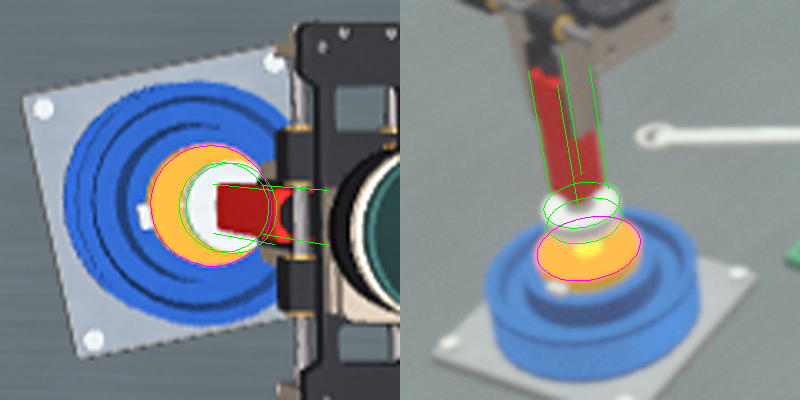

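```bash
python3 - <<'E'
from h import *
xy=COVER[:2]+[-1,1.7]
robot.servo_line([*xy,72+86+8],feed=40);robot.hold(.3)
f0=np.mean([robot.observe()['contact_force'][2] for _ in range(3)])
z=166.;log=[]
while z>145:
    z-=0.7;robot.servo_line([*xy,z],feed=12);o=robot.observe();f=o['contact_force'][2]-f0;log.append((round(z,1),round(o['tcp_pos'][2],1),round(f,1)))
    if (z<151 and f>16) or f>32: break
robot.hold(.3);o=st('wrist_torque')
print(log)
E
```

```text
t 36.63 tcp [ 450.4 -345.8  148.2] F [-3.7  2.  12.3] w 0.308 ('wrist_torque', array([0.71458469, 1.21364582, 0.04536044]))
[(165.3, np.float64(165.3), np.float64(1.5)), (164.6, np.float64(164.6), np.float64(0.9)), (163.9, np.float64(163.9), np.float64(1.2)), (163.2, np.float64(163.2), np.float64(0.7)), (162.5, np.float64(162.4), np.float64(0.7)), (161.8, np.float64(161.8), np.float64(0.4)), (161.1, np.float64(161.0), np.float64(1.0)), (160.4, np.float64(160.3), np.float64(1.0)), (159.7, np.float64(159.7), np.float64(1.1)), (159.0, np.float64(158.9), np.float64(1.4)), (158.3, np.float64(158.3), np.float64(0.8)), (157.6, np.float64(157.7), np.float64(1.5)), (156.9, np.float64(157.2), np.float64(3.9)), (156.2, np.float64(156.6), np.float64(8.1)), (155.5, np.float64(156.0), np.float64(8.7)), (154.8, np.float64(155.4), np.float64(10.2)), (154.1, np.float64(154.9), np.float64(11.8)), (153.4, np.float64(154.2), np.float64(11.8)), (152.7, np.float64(153.2), np.float64(8.9)), (152.0, np.float64(151.3), np.float64(1.4)), (151.3, np.float64(150.7), np.float64(0.8)), (150.6, np.float64(150.5), np.float64(1.0)), (149.9, np.float64(149.9), np.float64(1.3)), (149.2, np.float64(149.2), np.float64(0.6)), (148.5, np.float64(148.4), np.float64(1.2)), (147.8, np.float64(148.3), np.float64(7.2)), (147.1, np.float64(148.3), np.float64(12.5)), (146.4, np.float64(148.2), np.float64(16.8))]
```

The trace shows the 12 N hump, the snap and a hard stop at 148.3, as expected. I'll lift and check it, then take the tool back to the plate.

```bash
python3 - <<'E'
from h import *
xy=COVER[:2]+[-1,1.7]
robot.servo_line([*xy,215],feed=80)
robot.servo_line([*PLATE[:2],215],feed=180);robot.hold(.2);st()
robot.servo_line([*PLATE[:2],118],feed=100);robot.hold(.3)
for c in('top','scene'):
    snap(c,'a8%s.png'%c)
    for n in ('tool','tool_grip','cover_top'): print(c,n,[(world(d['at'],c).round(1),d['confidence']) for d in viewer.pinpoint(n,c)][:1])
im=cv2.imread('pics/a8top.png');im2=cv2.imread('pics/a8scene.png');t0=cv2.imread('pics/scene0.png')
R=lambda g:cv2.resize(g,(266,266),interpolation=cv2.INTER_CUBIC)
cv2.imwrite('pics/a8z.png',np.hstack([R(im[240:360,440:560]),R(im2[270:370,110:210]),R(im2[210:340,200:330])]))
E
```

```text
t 39.25 tcp [ 566.5 -152.3  215. ] F [ 0.1 -0.9 -2.6] w 0.307
top tool [(array([ 572.5, -152. ,   32.6]), 0.65)]
top tool_grip [(array([ 570.8, -150.4,  139.6]), 0.43)]
top cover_top [(array([ 454.4, -349.7,   62.4]), 0.77)]
scene tool [(array([ 567.4, -155.5,   34.3]), 0.59)]
scene tool_grip [(array([ 571. , -149.9,  137.4]), 0.9)]
scene cover_top [(array([ 450.4, -344.5,   63.1]), 0.65)]
```

View pics/a8z.png

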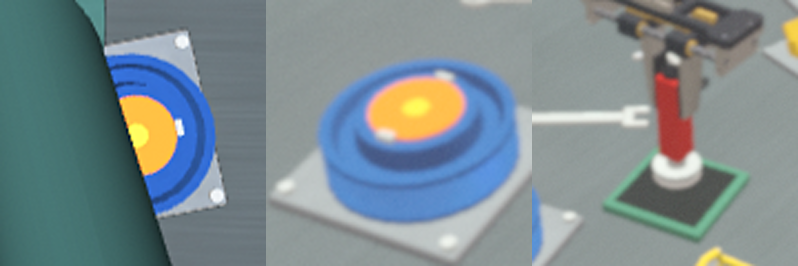

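Cover is home: no yellow side shows, the catches sit over it, and both cameras put its top at about 62.5 mm. Next I'll set the tool down gently.

```bash
python3 - <<'E'
from h import *
p,f=down([*PLATE[:2],104],94,step=0.8,feed=15,thr=5);print(p,f)
o=st('wrist_torque')
grip(0.36,5);robot.hold(.3);st()
grip(0.8);robot.hold(.1)
robot.servo_line([*PLATE[:2],240],feed=120);st()
robot.movep([480,60,300],rv(RV));robot.hold(.3);st()
for c in('top','scene'):
    snap(c,'a9%s.png'%c)
    for n in ('tool','tool_grip','cover_top'): print(c,n,[(world(d['at'],c).round(1),d['confidence']) for d in viewer.pinpoint(n,c)][:1])
E
```

```text
[ 566.8 -151.3   96.8] 9.790559619833157
t 44.20 tcp [ 567.1 -151.4   97.9] F [-2.  -0.1  6.5] w 0.301 ('wrist_torque', array([0.10788317, 0.6272784 , 0.0782257 ]))
t 44.79 tcp [ 566.8 -151.3   96.7] F [-1.1 -0.7  1.2] w 0.365
t 46.97 tcp [ 566.3 -151.2  239.1] F [-0.9 -0.8 -0.2] w 0.802
t 48.20 tcp [480.3  59.1 299.5] F [-0.3  0.2  0.2] w 0.801
top tool [(array([ 569.2, -148.6,   12.2]), 0.9)]
top tool_grip [(array([ 569.7, -152.2,  118.9]), 0.82)]
top cover_top [(array([ 456.1, -349.8,   62.6]), 0.63)]
scene tool [(array([ 567. , -152.7,   15.4]), 0.89)]
scene tool_grip [(array([ 568.1, -150.4,  119.2]), 0.63)]
scene cover_top [(array([ 448.8, -343.8,   64.3]), 0.68)]
```

View pics/a9top.png

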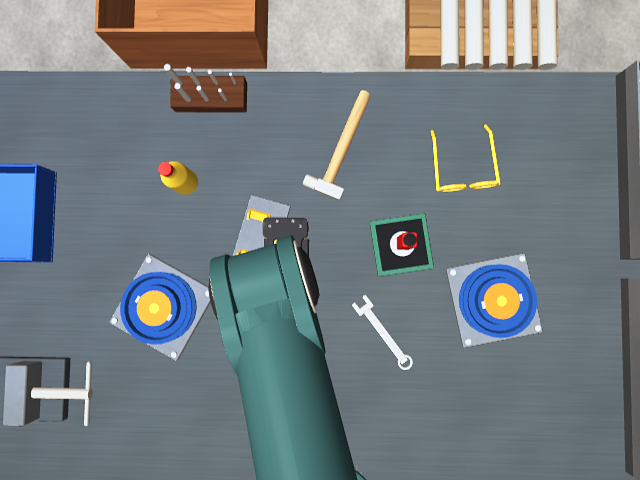

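View pics/a9scene.png

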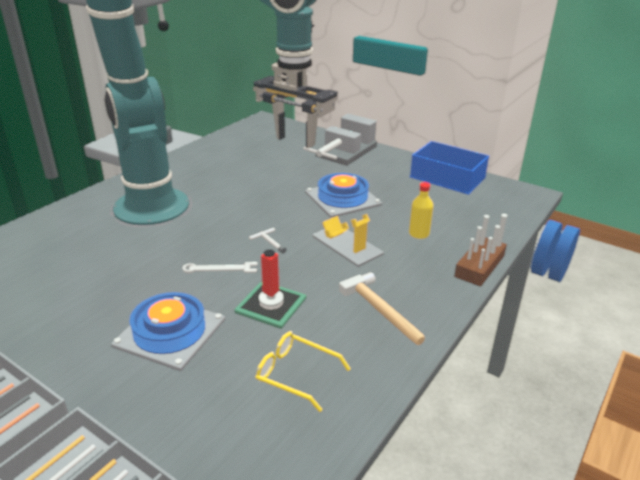

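The tool stands upright on the green plate (about (401,244) in the top picture). The cover is flush, the bystanders haven't moved and the arm is clear of everything.

```bash
python3 -c "
from h import *
robot.job_done();st()"
```

```text
the job is handed in; nothing more can be done
the job is handed in; nothing more can be done
```

The cover is fully home, the tool is standing upright on the green plate, and I handed the job in at about 48 s of the 72 s allowed. No verdict is reported, so these are my own checks.

**What I did:** I lifted the tool out of its cradle, stood it upright on the plate and let go. I then took it again from above and pressed the raised cover on the pulley near (451, -347) mm. The force peaked at about 12 N, dropped as the catches snapped, and then met a hard stop with the gripper at 148.3 mm, where 148.5 mm was expected for a fully seated cover. Last, I stood the tool back on the plate and let go.

**Last checks:**
- **Cover:** both cameras put its top at about 62.5 to 64 mm, and its yellow side no longer shows.
- **Tool:** it stands upright at about (568, -151) mm, within a few mm of the plate's centre, with the gripper well clear.
- **Bystanders:** the spanner, mallet, bottle and goggles look unmoved in both final pictures. The chuck key shows only in the scene camera, as the arm hid it from above, and looks unmoved there.

**Disagreements:**
- **Automatic fit:** my outline fit of the tool in its cradle was poor, so I used the cradle's edges and the networks' points instead.
- **Tool in the grip:** before pressing, the foot appeared about 2 mm off, so I shifted the press by (-1, +1.7) mm. It may also have leaned by about 1°.

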